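Find the taper wedge that fills the clamping fixture

TASK

One of the four steel taper wedges leaning in the rack exactly fills the gap between the bearing block and the sloping jaw of the blue clamping fixture. Find it by trying them, and leave it home in the gap, broad end up and snug on both faces, with its top flush with the top of the jaw (a wedge that stands proud or sinks below is the wrong one). The other three wedges must end up standing in pockets of the rack as they did at first; leave the spray can, tin and jar alone.

Things in the scene. Friction and masses are not known exactly. Their poses are not given: they have to be found in the camera images.
- fixture: Blue clamping fixture, fixed. Origin on the bench below point jaw_edge; z up. Base plate 15 mm thick, x -207 to 48, y -85 to 85. Sloping jaw at x 0 to 24, y -18 to 18, 100 mm high: its face looks to -x and comes nearer -x lower down (x = -1/4 of the depth below its top). The gap between it and the bearing block is open at both y ends and deeper than a wedge: only the two faces hold a wedge.
- jaw_edge (a point): Middle of the top edge of the jaw's sloping face, 100 mm above the bench; axes as the fixture's. With the right wedge home, its heel point lies here.
- stop_foot (a point): Foot of the fixed stop's face, at fixture x -70, y 0, z 15 mm (stop 18 thick, 60 wide, top at z 85). An aluminium bearing block, fixed, y -18 to 18, top at z 100, stands against it and reaches +x to an upright face at fixture x -22, -25, -28 or -31: this differs from start to start and must be found out.
- spares (a point): Point on the base plate at fixture x -185, y 0. Three spare bearing blocks of the other thicknesses, fixed, stand from here to +x (up to x -137), |y| up to 72, top at z 100: obstacles only.
- rack: Grey steel rack, fixed; origin on the bench, z up. Base x -122 to 132, y -35 to 35, 8 mm thick. Four L-shaped pockets in a row, inner corners at x -69, -23, 23, 69, y 0, z 13 mm: a 4 mm back plate, 36 mm wide, 45 mm long, leaning 30 deg from vertical with its top to -x, and a 24 mm floor square to it. Open above and at both y ends. The wedges stand in them in any order.
- wedge22: Steel taper wedge, 56 mm long, 44 wide (y; parallel sides, good to grip), 22 thick at its broad top, 8 at its foot, about 229 g. Origin: middle of the foot edge of its flat face (x = 0); z along that face to the broad end; x towards the sloping face. In the rack the origin is at a pocket corner, flat face on the back plate. In the gap the flat face goes to the block, the sloping one to the jaw.
- wedge22_heel (a point): Heel of wedge22: middle of the top edge of its sloping face, at x 22, z 56 mm in the wedge's axes. The sloping face runs from here to x 8, z 0 (1 in 4, like the jaw).
- wedge25: Steel taper wedge, 56 mm long, 44 wide (y; parallel sides, good to grip), 25 thick at its broad top, 11 at its foot, about 275 g. Origin: middle of the foot edge of its flat face (x = 0); z along that face to the broad end; x towards the sloping face. In the rack the origin is at a pocket corner, flat face on the back plate. In the gap the flat face goes to the block, the sloping one to the jaw.
- wedge25_heel (a point): Heel of wedge25: middle of the top edge of its sloping face, at x 25, z 56 mm in the wedge's axes. The sloping face runs from here to x 11, z 0 (1 in 4, like the jaw).
- wedge28: Steel taper wedge, 56 mm long, 44 wide (y; parallel sides, good to grip), 28 thick at its broad top, 14 at its foot, about 321 g. Origin: middle of the foot edge of its flat face (x = 0); z along that face to the broad end; x towards the sloping face. In the rack the origin is at a pocket corner, flat face on the back plate. In the gap the flat face goes to the block, the sloping one to the jaw.
- wedge28_heel (a point): Heel of wedge28: middle of the top edge of its sloping face, at x 28, z 56 mm in the wedge's axes. The sloping face runs from here to x 14, z 0 (1 in 4, like the jaw).
- wedge31: Steel taper wedge, 56 mm long, 44 wide (y; parallel sides, good to grip), 31 thick at its broad top, 17 at its foot, about 367 g. Origin: middle of the foot edge of its flat face (x = 0); z along that face to the broad end; x towards the sloping face. In the rack the origin is at a pocket corner, flat face on the back plate. In the gap the flat face goes to the block, the sloping one to the jaw.
- wedge31_heel (a point): Heel of wedge31: middle of the top edge of its sloping face, at x 31, z 56 mm in the wedge's axes. The sloping face runs from here to x 17, z 0 (1 in 4, like the jaw).
- spray: Spray can, upright, 52 mm diameter, 150 mm tall, loose; origin at the centre of its underside. Leave it alone.
- tin: Small open aluminium tin, 64 mm diameter, 45 mm tall, loose; origin at the centre of its underside. Leave it alone.
- jar: Glass jar with a dark cap, 60 mm diameter, 75 mm tall, loose; origin at the centre of its underside. Leave it alone.
Things that resemble listed ones, but are neither listed nor needed, are in the scene too. What is shaped like the wedge25 but green is not meant. What is shaped like the wedge28 but green or purple is not meant.

How it is judged:
By the outcome, as a careful person would: the job done as asked, in the order asked, and still so for the second after the job is handed in, with the robot touching nothing.
It also fails if it takes over 70 s, if anything falls off the work surface, if the arm or the gripper's body presses on something with over 40 N, if the wrist force passes 120 N, or if a joint passes its speed limit or range.

ROBOT

A 7-joint arm with a two-finger parallel gripper is mounted at the origin on the work surface. World frame = base frame: x ahead of the robot, y to its left, z up, the work surface at z = 0. Lengths are in m, angles in rad, forces in N, time in s.
With the tool pointing down it reaches from about 0.4 to 0.875 m from the base axis. Payload 19.3 kg.
Tool frame: the origin (TCP) lies at the very end of the fingers, on their centre line; the grasp point (between the pads) lies 19 mm behind it; z points along the fingers, y is the direction in which the jaws open and shut (so a half turn about z gives the same grasp; the last joint's range is limited). The gripper opens to 85 mm and grips with 20 to 120 N. Pads are 22 mm wide; open, the fingers measure 114 mm over their backs; the gripper's body (76 mm by 85 mm) begins 54 mm behind the grasp point. The pads swing forward as they close: fully open they stand 13 mm farther back than shut.
Start: joints at [-1.414, 0.521, -0.036, 1.599, 0.021, 1.021, -0.113], TCP at [0.141, 0.609, 0.231] pointing down, gripper open.
Joint ranges: [-2.91, 2.91], [-0.3, 2.13], [-1.5, 1.42], [0.17, 2.43], [-1.26, 4.41], [0.16, 1.93], [-2.52, 2.52]. Speed limits (rad/s): [1.89, 1.89, 2.39, 2.39, 3.01, 3.01, 3.01].

INTERFACE

Orientations are given as a 3x3 rotation matrix whose columns are the frame's x, y, z axes.
In Python, from rig import get_obs, get_image, camera_params, job_done gives the robot as it stands.
- The arm moves only by the tool play_rows, never from a script. Its argument "deltas" is a list of rows, each a list of 7 numbers: the shift along the tool's x, y, z in cm, then the turn, a rotation vector about the tool's x, y, z in degrees, then the finger opening in cm, from 0 to 8.54. In form: [[x, y, z, rx, ry, rz, grip], ...]. A call has 1 to 5 rows; each row shifts and turns the commanded pose from where the row before left it, along the tool's axes as they then stand; what a row does not reach is not made up. A row lasts 1/10 s, in which the tool goes at most 50 mm and 8.59 degrees, less where a joint would pass 70% of its speed; a pose out of reach is approached as far as the arm can. A call is refused whole if a number of a shift passes 5 or a number of a turn 8.59, either way. A call with a gripper value outside its range is refused whole. The fingers move at their own pace and stop on an object; "newtons" is the grip in N (left out, the last holds). Time passes only in rows, so rows that do not move let the fingers close. It gives the time, the measured TCP pose, the force and the opening at its end, in the units of the state.
- get_obs(): the state, without advancing time (a new reading comes with each control period).
- get_image(name): name is "side" or "top"; returns the picture (384x512x3 uint8, red, green, blue); there is no depth.
- camera_params(name): a dict with "intrinsics" (3x3 intrinsics, pixels), "R" (3x3) and "t" (3): a world point X has camera coordinates R X + t. Camera axes: x right, y down, z forward; pixel columns grow to the right and rows downward; lengths in m; the calibration is good to about 2 mm. A picture is of the moment at which its call begins. camera_params takes no time and is no camera call.
- job_done(): hands the job in, once; it reports no verdict.
The state is a dict: "t": time; "q": joint angles; "qd": joint speeds; "joint_efforts": joint torques, N m; "position": TCP position; "tool_rot": TCP orientation; "wrist_force": force on the tool from outside, world axes, zero at the start; "ft_torque": the same for the moment, N m; "gripper_width": finger opening in m.
Only numpy, scipy, OpenCV 4.12 (cv2) and the standard library are available. Lean on these libraries where they do the work, as an engineer would, in place of code of your own. Each camera call takes 0.05 s, during which the arm holds its last target. There are 200 camera calls.

## Working session

There is one attempt and no reset: what is moved stays moved. The work goes in short steps, Python scripts to look and compute and a tool call to move; the robot and the scene stay as the last step left them, time stands still between calls to the robot, and variables do not carry over. Pictures are saved under pics/ and viewed, about 8 in all and at most 12, crops included, and the job is handed in when it is done.

Besides the shell and the picture viewer there is one more tool, called after "Emit:" by a JSON object that holds its "op" and its "data". play_rows: Moves the arm, as the interface text tells. Its arguments: {"type":"object","properties":{"deltas":{"type":"array"},"newtons":{"type":"number"}},"required":["deltas"]}

```bash
mkdir -p pics; ls
python3 - <<'E'
from rig import *
import cv2,numpy as np
for n in("side","top"):
    im=get_image(n); cv2.imwrite(f"pics/{n}0.png",im[:,:,::-1]); p=camera_params(n); print(n,{k:np.round(v,4).tolist() for k,v in p.items()})
o=get_obs(); print({k:np.round(v,3).tolist() for k,v in o.items()})
E
```

```text
pics
side {'intrinsics': [[385.2622, 0.0, 261.9819], [0.0, 385.2622, 195.5362], [0.0, 0.0, 1.0]], 'R': [[0.9974, -0.0687, -0.0201], [-0.0592, -0.6342, -0.7709], [0.0402, 0.7701, -0.6366]], 't': [-0.5269, 0.0808, 1.0622]}
top {'intrinsics': [[442.8131, 0.0, 256.7497], [0.0, 442.8131, 199.3094], [0.0, 0.0, 1.0]], 'R': [[-0.0131, -0.9998, -0.0128], [-0.9902, 0.0148, -0.1389], [0.1391, 0.0109, -0.9902]], 't': [-0.0369, 0.5372, 1.0529]}
{'t': 0.1, 'q': [-1.414, 0.522, -0.036, 1.6, 0.021, 1.021, -0.113], 'qd': [0.001, -0.001, -0.0, -0.002, -0.001, 0.001, -0.001], 'joint_efforts': [0.003, -92.849, 1.984, -37.053, 0.018, 0.005, -0.0], 'position': [0.14, 0.609, 0.231], 'tool_rot': [[-0.974, 0.225, -0.0], [0.225, 0.974, -0.001], [-0.0, -0.001, -1.0]], 'wrist_force': [-0.503, 0.134, 0.165], 'ft_torque': [-0.03, -0.047, 0.017], 'gripper_width': 0.085}
```

View pics/top0.png

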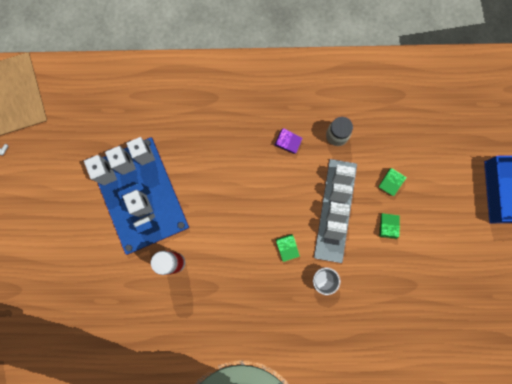

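View pics/side0.png

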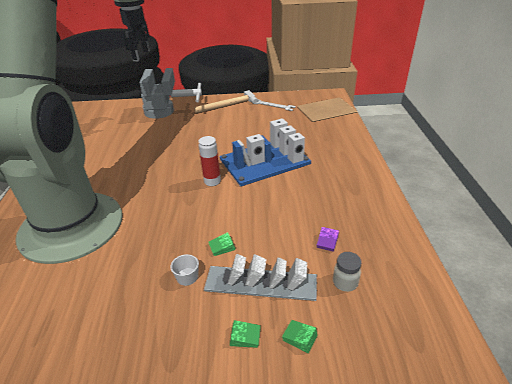

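```bash
cat > h.py <<'E'
import numpy as np,cv2
from rig import *
P={n:camera_params(n) for n in("side","top")}
def proj(n,X):
    p=P[n];c=np.atleast_2d(X)@np.array(p["R"]).T+np.array(p["t"]);u=c@np.array(p["intrinsics"]).T;return u[:,:2]/u[:,2:]
def ray(n,uv,z):
    p=P[n];R=np.array(p["R"]);t=np.array(p["t"]);uv=np.atleast_2d(uv).astype(float)
    d=np.c_[uv,np.ones(len(uv))]@np.linalg.inv(np.array(p["intrinsics"])).T@R;o=-R.T@t
    return o+d*((z-o[2])/d[:,2])[:,None]
def crop(im,x0,y0,w,h,s): return cv2.resize(im[y0:y0+h,x0:x0+w],None,fx=s,fy=s,interpolation=cv2.INTER_CUBIC)
E
python3 - <<'E'
from h import *
t=cv2.imread("pics/top0.png");s=cv2.imread("pics/side0.png")
a=crop(t,75,130,125,133,3);b=crop(t,270,130,140,133,3)
c=crop(s,195,105,130,90,3);d=crop(s,195,240,130,70,3)
top=np.hstack([a,b]);bot=np.hstack([c[:200],d[:200]]);bot=np.vstack([bot]);bot=cv2.copyMakeBorder(bot,0,0,0,top.shape[1]-bot.shape[1],0)
cv2.imwrite("pics/c1.png",np.vstack([top,bot]));print(top.shape,bot.shape)
# blue base plate mask
for n,im in(("top",t),("side",s)):
    hsv=cv2.cvtColor(im,cv2.COLOR_BGR2HSV);m=cv2.inRange(hsv,(100,120,40),(130,255,255))
    cs,_=cv2.findContours(m,cv2.RETR_EXTERNAL,cv2.CHAIN_APPROX_NONE)
    for k in cs:
        if cv2.contourArea(k)>800:
            r=cv2.minAreaRect(k);b=cv2.boxPoints(r);print(n,np.round(r[0],1),np.round(r[1],1),r[2]);print(np.round(b,1).tolist());print(np.round(ray(n,b,.015),4).tolist())
# rack grey
hsv=cv2.cvtColor(t,cv2.COLOR_BGR2HSV);m=cv2.inRange(hsv,(0,0,60),(180,60,255));m[:150]=0;m[266:]=0;m[:,:300]=0;m[:,365:]=0
k=max(cv2.findContours(m,cv2.RETR_EXTERNAL,cv2.CHAIN_APPROX_NONE)[0],key=cv2.contourArea)
r=cv2.minAreaRect(k);b=cv2.boxPoints(r);print(r,np.round(b,1).tolist(),np.round(ray("top",b,.008),4).tolist())
E
```

```text
(399, 795, 3) (200, 795, 3)
top [498.  188.5] [65. 26.] 90.0
[[485.0, 156.0], [511.0, 156.0], [511.0, 221.0], [485.0, 221.0]]
[[0.6418, -0.6232, 0.015], [0.6408, -0.6885, 0.015], [0.4761, -0.6733, 0.015], [0.477, -0.6093, 0.015]]
top [138.4 195.8] [97.9 68. ] 67.52056884765625
[[88.30000305175781, 163.5], [151.10000610351562, 137.5], [188.5, 228.0], [125.69999694824219, 254.0]]
[[0.6385, 0.3849, 0.015], [0.7042, 0.2254, 0.015], [0.47, 0.127, 0.015], [0.4077, 0.2824, 0.015]]
side [263.6 155.1] [44.3 84.8] 72.21611022949219
[[216.5, 146.89999389648438], [297.20001220703125, 121.0999984741211], [310.70001220703125, 163.3000030517578], [230.0, 189.1999969482422]]
[[0.3944, 0.3363, 0.015], [0.6956, 0.4883, 0.015], [0.7002, 0.2076, 0.015], [0.4399, 0.0979, 0.015]]
((335.5335388183594, 210.66537475585938), (28.7542724609375, 100.60045623779297), 9.090277671813965) [[313.3999938964844, 258.1000061035156], [329.29998779296875, 158.6999969482422], [357.70001220703125, 163.3000030517578], [341.79998779296875, 262.6000061035156]] [[0.3916, -0.1825, 0.008], [0.6427, -0.2309, 0.008], [0.6297, -0.3027, 0.008], [0.3796, -0.2523, 0.008]]
```

View pics/c1.png

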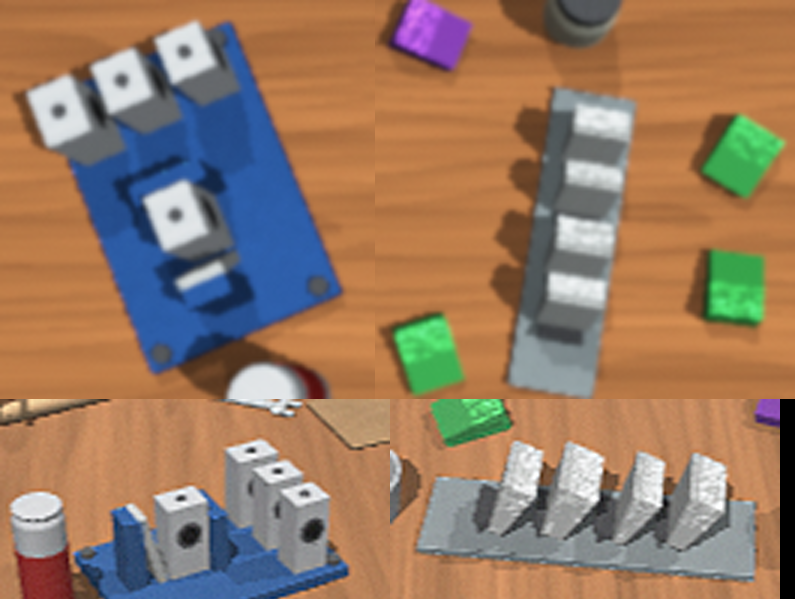

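```bash
cat >> h.py <<'E'
def edge(gray,a,b,half=5,n=40):
    "subpixel strongest-gradient points along segment a-b, returns fitted line (point,dir)"
    a,b=np.float32(a),np.float32(b);d=(b-a)/np.linalg.norm(b-a);nn=np.array([-d[1],d[0]])
    ss=np.linspace(-half,half,8*half+1);pts=[]
    for f in np.linspace(.06,.94,n):
        c=a+(b-a)*f;q=c+ss[:,None]*nn
        v=cv2.remap(gray,q[None,:,0].astype('f4'),q[None,:,1].astype('f4'),cv2.INTER_LINEAR).ravel()
        g=np.abs(np.gradient(cv2.GaussianBlur(v[None],(9,1),2).ravel()));i=g.argmax();pts.append(c+ss[i]*nn)
    l=cv2.fitLine(np.float32(pts),cv2.DIST_HUBER,0,.5,.01).ravel();return l[2:],l[:2]
def cross2(l,m):
    t=np.linalg.solve(np.c_[l[1],-m[1]],m[0]-l[0]);return l[0]+t[0]*l[1]
E
python3 - <<'E'
from h import *
for n in P: print(n,"cam",np.round(-np.array(P[n]["R"]).T@np.array(P[n]["t"]),3))
t=cv2.imread("pics/top0.png");s=cv2.imread("pics/side0.png")
sat=lambda im:cv2.cvtColor(im,cv2.COLOR_BGR2Lab)[:,:,2].astype('f4')
gt=sat(t)
def world(n,l,z): return ray(n,[l[0]-20*l[1],l[0]+20*l[1]],z)[:,:2]
def rep(name,n,l,z):
    w=world(n,l,z);d=w[1]-w[0];d/=np.linalg.norm(d);nn=np.array([-d[1],d[0]]);print(name,"ang",round(np.degrees(np.arctan2(d[1],d[0])),2),"off",np.round(w[0],4),np.round(nn@w[0],4))
R=edge(gt,(155,146),(185,222));B=edge(gt,(130,251),(184,229));L=edge(gt,(102,196),(123,248))
rep("topR",'top',R,0);rep("topB",'top',B,0);rep("topL",'top',L,.015)
gs=sat(s)
# side: near edge lower (237,181)-(308,163) ; 
for nm,a,b,z in(("sB",(236,181),(306,163),0),("sL",(222,160),(233,178),0)):
    rep(nm,'side',edge(gs,a,b,4),z)
a=crop(t,110,175,60,75,6);b=crop(s,225,125,60,60,7)
h=max(a.shape[0],b.shape[0]);f=lambda x:cv2.copyMakeBorder(x,0,h-x.shape[0],0,0,0);cv2.imwrite("pics/c2.png",np.hstack([f(a),f(b)]))
g=lambda i:cv2.cvtColor(i,cv2.COLOR_BGR2GRAY)
E
```

```text
side cam [ 0.488 -0.803  0.728]
top cam [ 0.385 -0.056  1.117]
topR ang -157.24 off [0.6192 0.1897] 0.0646
topB ang -67.18 off [0.4239 0.2446] 0.4856
topL ang -157.15 off [0.5351 0.3381] -0.1038
sB ang 16.13 off [0.5099 0.1627] 0.0145
sL ang -66.51 off [0.3848 0.3272] 0.4833
```

View pics/c2.png

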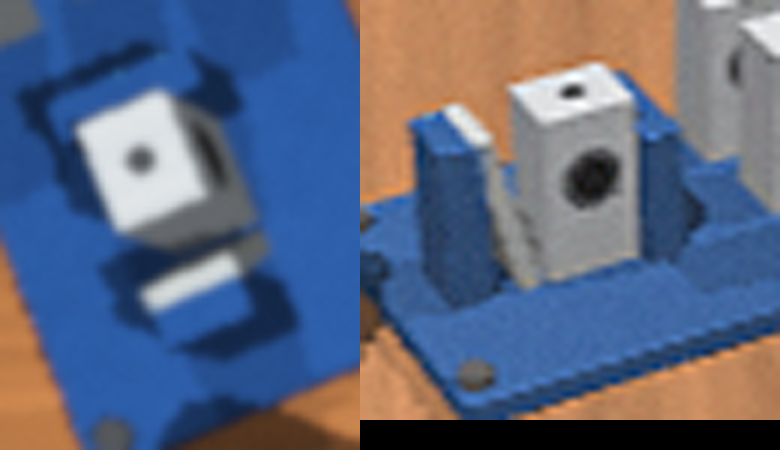

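Run:
```python
from h import *
t=cv2.imread("pics/top0.png");s=cv2.imread("pics/side0.png")
yaw=np.radians(-157.2);d=np.array([np.cos(yaw),np.sin(yaw)]);y=np.array([-d[1],d[0]]);O=np.array([.4843,.2249])
g=t[:,:,2].astype('f4'); # red: white vs blue/gray
def show(nm,a,b,z,half=3,img=g,n='top'):
    l=edge(img,a,b,half);w=ray(n,[l[0]],z)[0,:2]-O;W=ray(n,[l[0]-10*l[1],l[0]+10*l[1]],z)[:,:2];e=W[1]-W[0]
    print(nm,"fx",round(w@d*1e3,1),"fy",round(w@y*1e3,1),"ang",round(np.degrees(np.arctan2(e@y,e@d)),1))
show("jaw edge",(134,224),(149,217),.1)
show("jaw white/blue",(135.5,227),(150,221),.1)
show("block face",(130.5,214),(144.5,207),.1)
show("block far",(124,195),(136.5,190),.1)
show("block L",(124,196),(129.5,213),.1)
show("block R",(137,191),(145,206),.1)
for nm,X in(("jawedge",(0,0)),("f22",(-22,0)),("f31",(-31,0)),("stop",(-70,0))):
    w=O+d*X[0]/1e3;p=np.r_[w,.1];print(nm,proj('top',p).round(1),proj('side',p).round(1))
g2=s[:,:,2].astype('f4')
sc=lambda q:(225+q[0]/7,125+q[1]/7)
for nm,a,b in(("s jawtop line near corner fy=18",(0,0),(0,0)),): pass
print("side block top corners", [np.round((ray('side',sc(q),.1)[0,:2]-O)@np.c_[d,y]*1e3,1) for q in ((530-360,122),(638-360,103),(600-360,62),(508-360,85))])
print("side jaw corners",[np.round((ray('side',sc(q),.1)[0,:2]-O)@np.c_[d,y]*1e3,1) for q in ((492-360,142),(458-360,105))])
```

```text
jaw edge fx -0.2 fy -2.0 ang 90.3
jaw white/blue fx 9.9 fy 1.1 ang 89.2
block face fx -23.7 fy 3.1 ang 90.7
block far fx -70.0 fy 2.7 ang 90.5
block L fx -45.8 fy -18.6 ang -0.2
block R fx -44.8 fy 19.4 ang -0.2
jawedge [[140.2 219.7]] [[242.2 141.3]]
f22 [[136.8 211. ]] [[248.6 139.5]]
f31 [[135.3 207.5]] [[251.2 138.8]]
stop [[129.3 192.3]] [[262.4 135.7]]
side block top corners [array([-16.6,  16.3]), array([-65.5,  24.9]), array([-66.5, -14.9]), array([-21.3, -16.7])]
side jaw corners [array([ 4.9, 23.3]), array([  5.4, -11.9])]
```

```bash
cat >> h.py <<'E'
yaw=np.radians(-157.2);d=np.array([np.cos(yaw),np.sin(yaw)]);y=np.array([-d[1],d[0]]);O=np.array([.4843,.2249])
def fw(x,yy,z): return np.r_[O+d*x/1e3+y*yy/1e3,z/1e3]
E
python3 - <<'E'
from h import *
t=cv2.imread("pics/top0.png");s=cv2.imread("pics/side0.png")
for n,im in(('top',t),('side',s)):
  for ch in (2,):
    g=im[:,:,ch].astype('f4')
    for y0 in(-54,0,54):
        r=[]
        for x in(-185,-141):
            a,b=proj(n,fw(x,y0-14,100))[0],proj(n,fw(x,y0+14,100))[0]
            l=edge(g,a,b,4);w=ray(n,[l[0]],.1)[0,:2]-O;r.append(round(w@d*1e3,1))
        print(n,"spare",y0,r,"len",round(r[1]-r[0],1))
    for x in (-70,-24,0):
        a,b=proj(n,fw(x,-14,100))[0],proj(n,fw(x,14,100))[0];l=edge(g,a,b,4);w=ray(n,[l[0]],.1)[0,:2]-O;print(n,x,round(w@d*1e3,1))
# rack: edges of base, Lab b channel
g=cv2.cvtColor(t,cv2.COLOR_BGR2Lab)[:,:,2].astype('f4');gs=cv2.cvtColor(s,cv2.COLOR_BGR2Lab)[:,:,2].astype('f4')
def L(nm,n,img,a,b,z,half=4):
    l=edge(img,a,b,half);W=ray(n,[l[0]-20*l[1],l[0]+20*l[1]],z)[:,:2];e=W[1]-W[0];e/=np.linalg.norm(e);print(nm,"ang",round(np.degrees(np.arctan2(e[1],e[0])),2),"w",W.mean(0).round(4));return l
T=L("left long",'top',g,(316,250),(329,168),0);Rr=L("right long",'top',g,(342,258),(356,170),.008);Bt=L("near end",'top',g,(317,259),(340,262),.004);F=L("far end",'top',g,(332,159.5),(353,163),.008)
L("near end0",'top',g,(317,259),(340,262),0)
L("s front",'side',gs,(210,291),(315,299),0);L("s left",'side',gs,(206,289),(211,270),.004);L("s back",'side',gs,(212,267),(228,268.5),.008);L("s right",'side',gs,(317,297),(316.5,280),.004)
E
```

```text
top spare -54 [np.float64(-184.1), np.float64(-135.7)] len 48.4
top spare 0 [np.float64(-184.1), np.float64(-141.7)] len 42.4
top spare 54 [np.float64(-184.3), np.float64(-144.7)] len 39.6
top -70 -70.0
top -24 -23.7
top 0 -0.4
side spare -54 [np.float64(-179.3), np.float64(-139.9)] len 39.4
side spare 0 [np.float64(-179.5), np.float64(-145.1)] len 34.4
side spare 54 [np.float64(-179.5), np.float64(-142.0)] len 37.5
side -70 -65.7
side -24 -20.4
side 0 11.8
left long ang -10.87 w [ 0.5316 -0.2097]
right long ang -11.0 w [ 0.5153 -0.279 ]
near end ang -100.64 w [ 0.3846 -0.2201]
far end ang -101.62 w [ 0.6372 -0.2647]
near end0 ang -100.64 w [ 0.3846 -0.2207]
s front ang -10.72 w [ 0.5152 -0.2783]
s left ang 79.2 w [ 0.3821 -0.2176]
s back ang -11.65 w [ 0.417  -0.1896]
s right ang 79.64 w [ 0.6345 -0.2677]
```

```bash
cat >> h.py <<'E'
RO=np.array([.5158,-.2432]);ra=np.radians(169.1);rx=np.array([np.cos(ra),np.sin(ra)]);ry=np.array([-rx[1],rx[0]])
def rw(x,yy,z): return np.r_[RO+rx*x/1e3+ry*yy/1e3,z/1e3]
def ww(c,x,yy,z): # wedge-frame point in pocket c (mm)
    return rw(c+x*.866-z*.5,yy,13+x*.5+z*.866)
E
python3 - <<'E'
from h import *
t=cv2.imread("pics/top0.png");s=cv2.imread("pics/side0.png")
o=[]
for n,im,(x0,y0,w,h),k in(('side',s,(220,245,100,60),8),('top',t,(315,155,50,95),6)):
    c=crop(im,x0,y0,w,h,k)
    for pc in(-69,-23,23,69):
        for x,z,col in((0,56,(0,0,255)),(22,56,(255,0,0)),(25,56,(0,255,0)),(28,56,(0,255,255)),(31,56,(255,0,255)),(0,0,(0,0,255))):
            for yy in((22,-22) if n=='top' else (22,)):
                p=(proj(n,ww(pc,x,yy,z))[0]-(x0,y0)+.5)*k;cv2.circle(c,tuple(int(v) for v in p),2,col,-1)
    o.append(c)
cv2.imwrite("pics/c3.png",o[0]);cv2.imwrite("pics/c4.png",o[1])
E
```

```text
(no output)
```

View pics/c3.png

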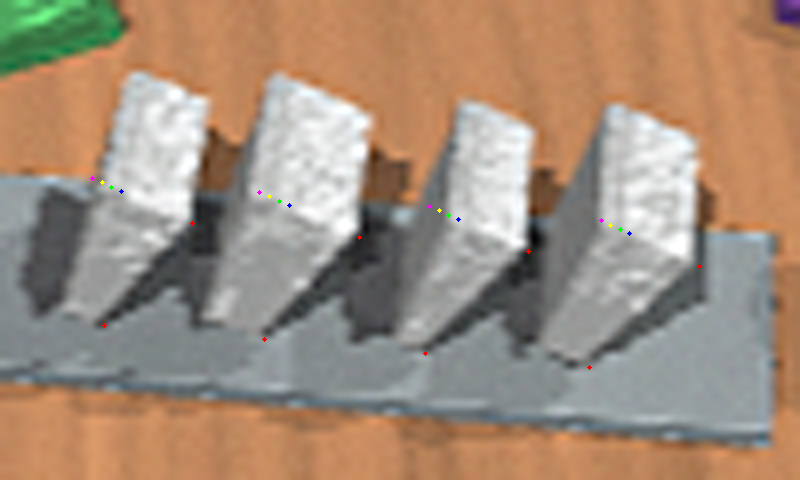

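```bash
cat >> h.py <<'E'
from scipy.spatial.transform import Rotation as Ro
def WR(c): # tool pose for a wedge in pocket: x=x_w,y=-y_w,z=-z_w
    X=np.r_[rx*.866,.5];Z=-np.r_[-rx*.5,.866];return np.c_[X,np.cross(Z,X),Z]
FR=np.c_[np.r_[d,0],np.r_[-y,0],[0,0,-1]]
RR0=np.c_[np.r_[rx,0],np.r_[-ry,0],[0,0,-1]]
def plan(way,grip,step=4.,rs=7.,p0=None,R0=None):
    "way: list of (p,R); prints tool-frame rows"
    o=get_obs();p=np.array(o["position"]) if p0 is None else p0;R=np.array(o["tool_rot"]) if R0 is None else R0
    rows=[]
    for q,S in way:
        rv=Ro.from_matrix(R.T@S).as_rotvec(degrees=True);n=int(np.ceil(max(np.linalg.norm(q-p)*100/step,np.linalg.norm(rv)/rs,1)))
        for i in range(n):
            m=n-i;dl=R.T@(q-p)/m*100;rv=Ro.from_matrix(R.T@S).as_rotvec(degrees=True)/m
            r=np.r_[dl.round(2),rv.round(2)];rows.append(r.tolist()+[grip])
            p=p+R@r[:3]/100;R=R@Ro.from_rotvec(r[3:],degrees=True).as_matrix()
    for i in range(0,len(rows),5): print(str(rows[i:i+5]).replace(" ",""))
    return p,R
E
python3 - <<'E'
from h import *
for nm,uv,z in(("spray",(164,262),.15),("tin",(327,279),.045),("jar",(341,127),.075)): print(nm,ray("top",uv,z).round(3))
g=ww(69,10.5,0,21);W=WR(0);print("grasp tcp",g.round(4))
pre=g-W[:,2]*.09
plan([(np.array([.42,.33,.27]),RR0),(np.array([.52,.0,.25]),RR0),(pre,W)],8.5)
E
```

```text
spray [[0.387 0.157 0.15 ]]
tin [[ 0.342 -0.209  0.045]]
jar [[ 0.705 -0.252  0.075]]
grasp tcp [ 0.4494 -0.2304  0.0364]
[[-3.35,-2.09,-0.39,-0.01,0.0,-0.21,8.5],[-3.34,-2.1,-0.39,-0.01,0.0,-0.21,8.5],[-3.34,-2.11,-0.39,-0.01,0.0,-0.21,8.5],[-3.33,-2.12,-0.39,-0.0,0.0,-0.21,8.5],[-3.32,-2.14,-0.39,-0.01,0.0,-0.21,8.5]]
[[-3.31,-2.15,-0.39,-0.0,0.0,-0.21,8.5],[-3.3,-2.16,-0.39,-0.01,0.0,-0.21,8.5],[-3.3,-2.17,-0.39,-0.0,0.0,-0.21,8.5],[-3.29,-2.18,-0.4,-0.01,0.0,-0.21,8.5],[-3.27,-2.2,-0.39,-0.0,0.0,-0.21,8.5]]
[[-1.78,-3.39,0.22,-0.0,0.0,0.0,8.5],[-1.78,-3.39,0.22,-0.0,0.0,0.0,8.5],[-1.79,-3.39,0.22,-0.0,0.0,0.0,8.5],[-1.78,-3.39,0.22,-0.0,0.0,0.0,8.5],[-1.79,-3.39,0.22,-0.0,0.0,0.0,8.5]]
[[-1.78,-3.39,0.22,-0.0,0.0,0.0,8.5],[-1.79,-3.39,0.23,-0.0,0.0,0.0,8.5],[-1.78,-3.39,0.22,-0.0,0.0,0.0,8.5],[-1.79,-3.39,0.23,-0.0,0.0,0.0,8.5],[-0.27,-3.42,1.94,-0.0,4.29,0.0,8.5]]
[[-0.42,-3.42,1.91,-0.0,4.29,0.0,8.5],[-0.56,-3.43,1.87,-0.0,4.28,0.0,8.5],[-0.7,-3.42,1.83,-0.0,4.29,0.0,8.5],[-0.84,-3.43,1.77,-0.0,4.28,0.0,8.5],[-0.96,-3.42,1.7,-0.0,4.29,0.0,8.5]]
[[-1.09,-3.43,1.63,-0.0,4.28,0.0,8.5]]
```

Emit:
{"op": "play_rows", "data": {"deltas": [[-3.35, -2.1, -0.4, 0, 0, -0.2, 8.5], [-3.35, -2.1, -0.4, 0, 0, -0.2, 8.5], [-3.35, -2.1, -0.4, 0, 0, -0.2, 8.5], [-3.35, -2.1, -0.4, 0, 0, -0.2, 8.5], [-3.3, -2.1, -0.4, 0, 0, -0.2, 8.5]]}}

```text
t: 0.6
position: [0.2816, 0.4687, 0.2513]
tool_rot: [[-0.978, 0.208, -0.0], [0.208, 0.978, -0.0], [0.0, -0.0, -1.0]]
wrist_force: [1.1, 0.6, -0.1]
gripper_width: 0.0845
```

Emit:
{"op": "play_rows", "data": {"deltas": [[-3.3, -2.15, -0.4, 0, 0, -0.2, 8.5], [-3.3, -2.15, -0.4, 0, 0, -0.2, 8.5], [-3.3, -2.15, -0.4, 0, 0, -0.2, 8.5], [-3.3, -2.2, -0.4, 0, 0, -0.2, 8.5], [-3.3, -2.2, -0.4, 0, 0, -0.2, 8.5]]}}

```text
t: 1.1
position: [0.4213, 0.3292, 0.2714]
tool_rot: [[-0.982, 0.191, -0.0], [0.191, 0.982, -0.0], [0.0, -0.0, -1.0]]
wrist_force: [0.3, 0.4, -0.6]
gripper_width: 0.085
```

Emit:
{"op": "play_rows", "data": {"deltas": [[-1.8, -3.4, 0.2, 0, 0, 0, 8.5], [-1.8, -3.4, 0.2, 0, 0, 0, 8.5], [-1.8, -3.4, 0.2, 0, 0, 0, 8.5], [-1.8, -3.4, 0.2, 0, 0, 0, 8.5], [-1.8, -3.4, 0.2, 0, 0, 0, 8.5]]}}

```text
t: 1.6
position: [0.4765, 0.145, 0.2611]
tool_rot: [[-0.982, 0.191, -0.0], [0.191, 0.982, -0.0], [0.0, -0.0, -1.0]]
wrist_force: [-0.1, 0.9, -0.2]
gripper_width: 0.0854
```

Emit:
{"op": "play_rows", "data": {"deltas": [[-1.8, -3.4, 0.2, 0, 0, 0, 8.5], [-1.8, -3.4, 0.2, 0, 0, 0, 8.5], [-1.8, -3.4, 0.2, 0, 0, 0, 8.5], [-1.8, -3.4, 0.2, 0, 0, 0, 8.5], [-0.3, -3.4, 1.9, 0, 4.3, 0, 8.5]]}}

```text
t: 2.1
position: [0.5185, -0.036, 0.2357]
tool_rot: [[-0.979, 0.19, -0.07], [0.19, 0.982, 0.015], [0.072, 0.001, -0.997]]
wrist_force: [0.1, 0.9, -0.2]
gripper_width: 0.0853
```

Emit:
{"op": "play_rows", "data": {"deltas": [[-0.4, -3.4, 1.9, 0, 4.3, 0, 8.5], [-0.55, -3.4, 1.85, 0, 4.3, 0, 8.5], [-0.7, -3.4, 1.8, 0, 4.3, 0, 8.5], [-0.85, -3.4, 1.75, 0, 4.3, 0, 8.5], [-0.95, -3.4, 1.7, 0, 4.3, 0, 8.5]]}}

```text
t: 2.6
position: [0.4982, -0.2054, 0.1374]
tool_rot: [[-0.882, 0.191, -0.43], [0.171, 0.982, 0.084], [0.438, 0.001, -0.899]]
wrist_force: [0.1, 0.1, 1.0]
gripper_width: 0.0849
```

Emit:
{"op": "play_rows", "data": {"deltas": [[-1.1, -3.4, 1.6, 0, 4.2, 0, 8.5], [0, 0, 0, 0, 0, 0, 8.5], [0, 0, 0, 0, 0, 0, 8.5]]}}

```text
t: 2.9
position: [0.4943, -0.2383, 0.1178]
tool_rot: [[-0.849, 0.192, -0.492], [0.166, 0.981, 0.096], [0.502, -0.0, -0.865]]
wrist_force: [0.3, 0.8, -0.2]
gripper_width: 0.085
```

Run:
```python
from h import *
g=ww(69,10.5,0,21);W=WR(0);pre=g-W[:,2]*.09;o=get_obs();print(o["t"],np.round(o["position"],4),pre.round(4),np.round(o["wrist_force"],2))
plan([(pre,W),(g,W)],8.5,3)
cv2.imwrite("pics/s1.png",np.hstack([crop(get_image("side")[:,:,::-1],180,150,170,160,3)]))
```

```text
2.9 [ 0.4943 -0.2383  0.1178] [ 0.4936 -0.2389  0.1144] [ 0.28  0.78 -0.24]
[[-0.12,-0.07,0.32,0.08,-0.12,-0.15,8.5],[-0.0,-0.0,2.25,0.0,0.0,0.0,8.5],[-0.0,-0.0,2.25,0.0,0.0,0.0,8.5],[-0.0,-0.0,2.25,0.0,0.0,0.0,8.5],[-0.0,-0.0,2.25,0.0,0.0,0.0,8.5]]
```

View pics/s1.png

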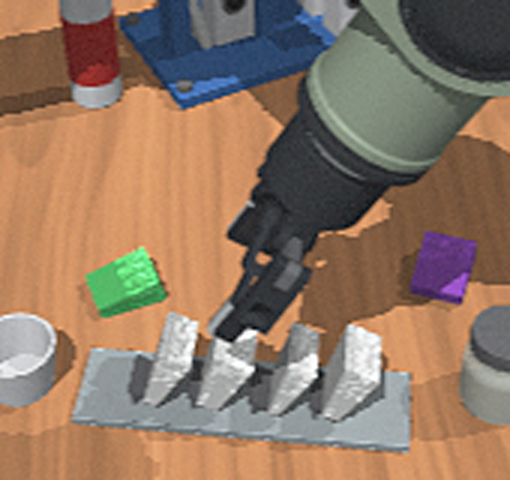

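Emit:
{"op": "play_rows", "data": {"deltas": [[-0.12, -0.07, 0.3, 0.1, -0.1, -0.15, 8.5], [0, 0, 2.25, 0, 0, 0, 8.5], [0, 0, 2.25, 0, 0, 0, 8.5], [0, 0, 2.25, 0, 0, 0, 8.5], [0, 0, 2.25, 0, 0, 0, 8.5]]}}

```text
t: 3.45
position: [0.4506, -0.2293, 0.0382]
tool_rot: [[-0.853, 0.186, -0.488], [0.162, 0.983, 0.092], [0.496, 0.0, -0.868]]
wrist_force: [1.3, -0.4, -0.1]
gripper_width: 0.085
```

Emit:
{"op": "play_rows", "data": {"deltas": [[0, 0, 0, 0, 0, 0, 6], [0, 0, 0, 0, 0, 0, 4.5], [0, 0, 0, 0, 0, 0, 4], [0, 0, 0, 0, 0, 0, 4], [0, 0, 0, 0, 0, 0, 4]], "newtons": 50}}

```text
t: 3.95
position: [0.4517, -0.2303, 0.0393]
tool_rot: [[-0.853, 0.187, -0.487], [0.163, 0.982, 0.093], [0.496, -0.0, -0.868]]
wrist_force: [1.4, 1.2, 8.0]
gripper_width: 0.0435
```

Emit:
{"op": "play_rows", "data": {"deltas": [[0, 0, 0, 0, 0, 0, 4], [0, 0, 0, 0, 0, 0, 4], [0, 0, 0, 0, 0, 0, 4]]}}

```text
t: 4.25
position: [0.4516, -0.2302, 0.0393]
tool_rot: [[-0.853, 0.187, -0.488], [0.163, 0.982, 0.093], [0.496, -0.0, -0.868]]
wrist_force: [1.6, 0.9, 6.9]
gripper_width: 0.0432
```

Run:
```python
from h import *
g=ww(69,10.5,0,21);W=WR(0);o=get_obs();print(o["t"],np.round(o["position"],4),g.round(4),np.round(o["wrist_force"],2),o["gripper_width"],"err wedge axes mm",np.round(W.T@(np.array(o["position"])-g)*1e3,1))
```

```text
4.25 [ 0.4516 -0.2302  0.0393] [ 0.4494 -0.2304  0.0364] [1.62 0.89 6.89] 0.04319277882876164 err wedge axes mm [-0.4  0.6 -3.5]
```

Emit:
{"op": "play_rows", "data": {"deltas": [[0, 0, -1.5, 0, 0, 0, 4], [0, 0, -2, 0, 0, 0, 4], [0, 0, -2.5, 0, 0, 0, 4], [0, 0, -2.5, 0, 0, 0, 4], [0, 0, -2.5, 0, 0, 0, 4]]}}

```text
t: 4.75
position: [0.5053, -0.2405, 0.1352]
tool_rot: [[-0.852, 0.187, -0.488], [0.163, 0.982, 0.093], [0.497, -0.0, -0.868]]
wrist_force: [0.8, 0.7, -2.5]
gripper_width: 0.0436
```

Emit:
{"op": "play_rows", "data": {"deltas": [[0, 0, 0, 0, 0, 0, 4], [0, 0, 0, 0, 0, 0, 4]]}}

```text
t: 4.95
position: [0.5044, -0.2404, 0.1336]
tool_rot: [[-0.852, 0.187, -0.489], [0.163, 0.982, 0.093], [0.497, -0.0, -0.868]]
wrist_force: [0.7, -0.1, -2.5]
gripper_width: 0.0431
```

Run:
```python
from h import *
o=get_obs();print(o["t"],np.round(o["position"],4),np.round(o["wrist_force"],2),np.round(o["ft_torque"],3),o["gripper_width"])
cv2.imwrite("pics/s2.png",crop(get_image("side")[:,:,::-1],180,170,170,140,3))
hov=fw(-14.9,0,150)
plan([(np.array([.50,-.1,.24]),RR0),(hov+[0,0,.08],FR),(hov,FR)],4)
```

```text
4.95 [ 0.5044 -0.2404  0.1336] [ 0.7  -0.12 -2.5 ] [-0.16  -0.722  0.014] 0.04313381243442445
[[1.59,2.74,-1.55,-0.01,-5.98,0.02,4],[1.42,2.74,-1.71,-0.0,-5.98,0.02,4],[1.23,2.74,-1.85,-0.01,-5.98,0.02,4],[1.03,2.74,-1.97,-0.0,-5.98,0.01,4],[0.83,2.74,-2.07,-0.01,-5.99,0.02,4]]
[[0.72,3.6,0.11,0.0,0.0,-3.74,4],[0.48,3.64,0.11,0.0,0.0,-3.75,4],[0.24,3.67,0.11,0.0,0.0,-3.74,4],[-0.0,3.67,0.11,-0.0,0.0,-3.75,4],[-0.24,3.67,0.11,-0.0,0.0,-3.74,4]]
[[-0.48,3.64,0.11,-0.0,0.0,-3.75,4],[-0.72,3.61,0.11,-0.0,0.0,-3.74,4],[-0.95,3.55,0.12,-0.0,0.0,-3.75,4],[-1.18,3.48,0.11,-0.0,0.0,-3.74,4],[0.0,-0.0,2.67,-0.0,0.0,-0.0,4]]
[[0.0,-0.0,2.67,-0.0,0.0,-0.0,4],[0.0,-0.0,2.66,-0.0,0.0,-0.0,4]]
```

View pics/s2.png

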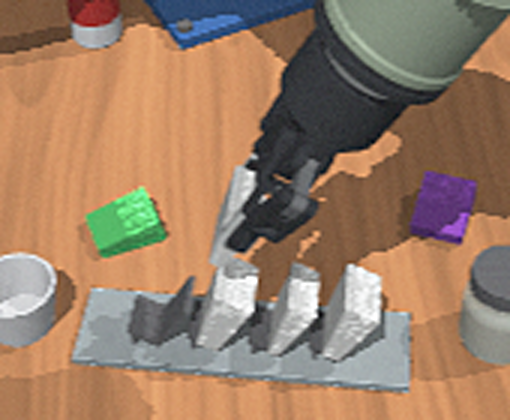

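Emit:
{"op": "play_rows", "data": {"deltas": [[1.6, 2.75, -1.55, 0, -6, 0, 4], [1.4, 2.75, -1.7, 0, -6, 0, 4], [1.25, 2.75, -1.85, 0, -6, 0, 4], [1.0, 2.75, -1.95, 0, -6, 0, 4], [0.8, 2.75, -2.1, 0, -6, 0, 4]]}}

```text
t: 5.5
position: [0.4997, -0.0986, 0.2404]
tool_rot: [[-0.982, 0.188, 0.005], [0.188, 0.982, -0.0], [-0.005, 0.001, -1.0]]
wrist_force: [2.1, 0.6, -1.1]
gripper_width: 0.0433
```

Emit:
{"op": "play_rows", "data": {"deltas": [[0.7, 3.6, 0.1, 0, 0, -3.75, 4], [0.5, 3.65, 0.1, 0, 0, -3.75, 4], [0.25, 3.65, 0.1, 0, 0, -3.75, 4], [0, 3.65, 0.1, 0, 0, -3.75, 4], [-0.25, 3.65, 0.1, 0, 0, -3.75, 4]]}}

```text
t: 6.0
position: [0.4981, 0.0846, 0.2344]
tool_rot: [[-0.99, -0.141, 0.0], [-0.141, 0.99, -0.001], [-0.0, -0.001, -1.0]]
wrist_force: [0.3, 0.0, -2.8]
gripper_width: 0.0435
```

Emit:
{"op": "play_rows", "data": {"deltas": [[-0.5, 3.65, 0.1, 0, 0, -3.75, 4], [-0.7, 3.6, 0.1, 0, 0, -3.75, 4], [-0.95, 3.55, 0.1, 0, 0, -3.75, 4], [-1.2, 3.5, 0.1, 0, 0, -3.75, 4], [0, 0, 0, 0, 0, 0, 4]]}}

```text
t: 6.5
position: [0.4965, 0.2354, 0.2298]
tool_rot: [[-0.918, -0.397, -0.0], [-0.397, 0.918, 0.001], [0.0, 0.001, -1.0]]
wrist_force: [-0.3, -1.0, -2.5]
gripper_width: 0.0435
```

```bash
cat >> h.py <<'E'
def st():
    o=get_obs();w=np.array(o["position"]);f=np.r_[(w[:2]-O)@np.c_[d,y]*1e3,w[2]*1e3];e=Ro.from_matrix(FR.T@np.array(o["tool_rot"])).as_rotvec(degrees=True)
    F=np.array(o["wrist_force"]);print("t",o["t"],"fix tcp",f.round(1),"rot err",e.round(2),"F fix",np.r_[F[:2]@np.c_[d,y],F[2]].round(1),"M",np.round(o["ft_torque"],2),"w",round(o["gripper_width"]*1e3,1))
E
python3 - <<'E'
from h import *
st();plan([(fw(-14.9,0,150),FR)],4,3)
E
```

```text
t 6.5 fix tcp [-15.3  -5.  229.8] rot err [-0.04  0.   -0.61] F fix [ 0.7  0.8 -2.5] M [-0.04  0.02  0.03] w 43.5
[[0.02,-0.17,2.66,0.01,-0.0,0.2,4],[0.01,-0.17,2.66,0.02,-0.0,0.2,4],[0.01,-0.16,2.66,0.01,-0.0,0.21,4]]
```

Emit:
{"op": "play_rows", "data": {"deltas": [[0.05, -0.15, 2.65, 0, 0, 0.2, 4], [0, -0.15, 2.65, 0, 0, 0.2, 4], [0, -0.15, 2.65, 0, 0, 0.2, 4], [0, 0, 0, 0, 0, 0, 4]]}}

```text
t: 6.9
position: [0.4975, 0.2247, 0.1482]
tool_rot: [[-0.925, -0.38, -0.004], [-0.38, 0.925, -0.004], [0.005, -0.002, -1.0]]
wrist_force: [0.4, 0.0, -2.1]
gripper_width: 0.043
```

Run:
```python
from h import *
st()
s=get_image("side")[:,:,::-1];t=get_image("top")[:,:,::-1]
a=crop(s,205,95,90,100,5);b=crop(t,100,170,70,83,6)
h=max(a.shape[0],b.shape[0]);f=lambda x:cv2.copyMakeBorder(x,0,h-x.shape[0],0,0,0);c=np.hstack([f(a),f(b)])[:600,:800];cv2.imwrite("pics/s3.png",c)
```

```text
t 6.9 fix tcp [-12.1   5.3 148.2] rot err [0.12 0.28 0.49] F fix [-0.4  0.1 -2.1] M [ 0.04 -0.06 -0.03] w 43.0
```

View pics/s3.png

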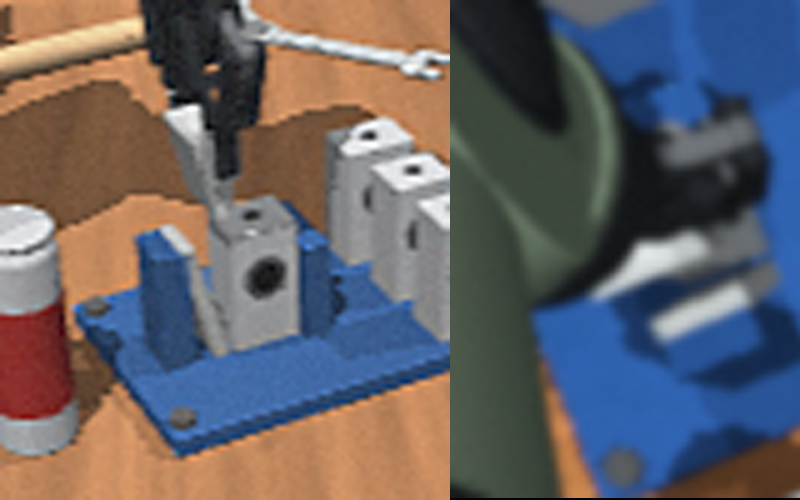

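Emit:
{"op": "play_rows", "data": {"deltas": [[0, 0, 0, 0, 0, 0, 4]]}}

```text
t: 7.1
position: [0.5001, 0.2264, 0.1527]
tool_rot: [[-0.925, -0.38, 0.003], [-0.38, 0.925, 0.0], [-0.003, -0.001, -1.0]]
wrist_force: [0.6, 0.2, -2.7]
gripper_width: 0.0434
```

Run:
```python
from h import *
st();plan([(fw(-14.4,0,130),FR),(fw(-14.4,0,84),FR)],4,1.6)
```

```text
t 7.1 fix tcp [-15.1   4.7 152.7] rot err [ 0.06 -0.16  0.47] F fix [-0.6  0.1 -2.7] M [ 0.04 -0.01  0.01] w 43.4
[[0.04,0.24,1.13,-0.03,0.08,-0.24,4],[0.04,0.23,1.14,-0.03,0.08,-0.23,4],[0.0,0.0,1.53,0.0,-0.0,-0.0,4],[0.0,0.0,1.53,0.0,-0.0,-0.0,4],[0.0,0.0,1.54,0.0,-0.0,-0.0,4]]
```

Emit:
{"op": "play_rows", "data": {"deltas": [[0.1, 0.25, 1.1, 0, 0.1, -0.25, 4], [0.05, 0.2, 1.1, 0, 0, -0.2, 4], [0, 0, 0, 0, 0, 0, 4]]}}

```text
t: 7.4
position: [0.4955, 0.2299, 0.128]
tool_rot: [[-0.922, -0.388, -0.002], [-0.388, 0.922, -0.002], [0.003, -0.001, -1.0]]
wrist_force: [-0.1, 0.5, -2.2]
gripper_width: 0.0432
```

Emit:
{"op": "play_rows", "data": {"deltas": [[0, 0, 1.5, 0, 0, 0, 4], [0, 0, 1.5, 0, 0, 0, 4], [0, 0, 1.5, 0, 0, 0, 4], [0, 0, 0, 0, 0, 0, 4], [0, 0, 0, 0, 0, 0, 4]]}}

```text
t: 7.9
position: [0.4966, 0.2298, 0.0847]
tool_rot: [[-0.922, -0.387, -0.0], [-0.387, 0.922, -0.001], [0.001, -0.001, -1.0]]
wrist_force: [-0.1, -0.2, -2.0]
gripper_width: 0.0433
```

Run:
```python
from h import *
st()
```

```text
t 7.9 fix tcp [-13.2   0.3  84.7] rot err [0.07 0.04 0.02] F fix [ 0.2  0.2 -2. ] M [-0.01 -0.03  0.02] w 43.3
```

Emit:
{"op": "play_rows", "data": {"deltas": [[0, 0, 0.3, 0, 0, 0, 4], [0, 0, 0.3, 0, 0, 0, 4], [0, 0, 0.2, 0, 0, 0, 4], [0, 0, 0, 0, 0, 0, 4]]}}

```text
t: 8.3
position: [0.4966, 0.2298, 0.0764]
tool_rot: [[-0.922, -0.387, 0.0], [-0.387, 0.922, -0.001], [0.0, -0.001, -1.0]]
wrist_force: [-0.2, -0.2, -2.7]
gripper_width: 0.0427
```

Emit:
{"op": "play_rows", "data": {"deltas": [[0, 0, 0.2, 0, 0, 0, 4], [0, 0, 0.2, 0, 0, 0, 4], [0, 0, 0, 0, 0, 0, 4]]}}

```text
t: 8.6
position: [0.4965, 0.2297, 0.0722]
tool_rot: [[-0.922, -0.387, -0.0], [-0.387, 0.922, -0.001], [0.001, -0.001, -1.0]]
wrist_force: [0.1, 0.7, -2.8]
gripper_width: 0.0431
```

Run:
```python
from h import *
st()
```

```text
t 8.6 fix tcp [-13.1   0.3  72.2] rot err [0.07 0.04 0.02] F fix [-0.4 -0.6 -2.8] M [ 0.04 -0.01  0.01] w 43.1
```

Emit:
{"op": "play_rows", "data": {"deltas": [[-0.1, 0, 0.2, 0, 0, 0, 4], [0, 0, 0, 0, 0, 0, 4]]}}

```text
t: 8.8
position: [0.4968, 0.2298, 0.0702]
tool_rot: [[-0.922, -0.387, -0.001], [-0.387, 0.922, -0.002], [0.002, -0.001, -1.0]]
wrist_force: [-5.0, -1.6, -2.4]
gripper_width: 0.0434
```

Emit:
{"op": "play_rows", "data": {"deltas": [[0, 0, 0.15, 0, 0, 0, 4], [0, 0, 0, 0, 0, 0, 4]]}}

```text
t: 9.0
position: [0.4969, 0.2298, 0.0698]
tool_rot: [[-0.922, -0.387, -0.001], [-0.387, 0.922, -0.002], [0.002, -0.001, -1.0]]
wrist_force: [-12.0, -4.0, 25.2]
gripper_width: 0.0428
```

Emit:
{"op": "play_rows", "data": {"deltas": [[0, 0, 0.15, 0, 0, 0, 4], [0, 0, 0, 0, 0, 0, 4]]}}

```text
t: 9.2
position: [0.4969, 0.2298, 0.0697]
tool_rot: [[-0.922, -0.387, -0.001], [-0.387, 0.922, -0.001], [0.001, -0.001, -1.0]]
wrist_force: [-21.5, -10.1, 56.6]
gripper_width: 0.0433
```

Run:
```python
from h import *
st()
```

```text
t 9.2 fix tcp [-13.5   0.3  69.7] rot err [0.07 0.07 0.04] F fix [23.7  0.9 56.6] M [-1.83  4.26 -0.04] w 43.3
```

Emit:
{"op": "play_rows", "data": {"deltas": [[0.05, 0, -0.2, 0, 0, 0, 4], [0, 0, 0, 0, 0, 0, 5], [0, 0, 0, 0, 0, 0, 7], [0, 0, 0, 0, 0, 0, 7], [0, 0, 0, 0, 0, 0, 7]]}}

```text
t: 9.7
position: [0.4971, 0.23, 0.0694]
tool_rot: [[-0.922, -0.387, 0.0], [-0.387, 0.922, -0.001], [0.0, -0.001, -1.0]]
wrist_force: [-0.5, 0.9, 0.1]
gripper_width: 0.07
```

Emit:
{"op": "play_rows", "data": {"deltas": [[0, 0, -2, 0, 0, 0, 7], [0, 0, -3, 0, 0, 0, 7], [0, 0, -3, 0, 0, 0, 7], [0, 0, 0, 0, 0, 0, 7]]}}

```text
t: 10.1
position: [0.4986, 0.2308, 0.1528]
tool_rot: [[-0.922, -0.387, 0.005], [-0.387, 0.922, 0.001], [-0.005, -0.001, -1.0]]
wrist_force: [1.4, -0.1, -0.1]
gripper_width: 0.0702
```

Run:
```python
from h import *
st()
s=get_image("side")[:,:,::-1];cv2.imwrite("pics/s4.png",crop(s,220,110,70,75,8))
```

```text
t 10.1 fix tcp [-1.550e+01  1.000e-01  1.528e+02] rot err [ 0.03 -0.27  0.03] F fix [-1.3  0.6 -0.1] M [ 0.01 -0.06 -0.05] w 70.2
```

View pics/s4.png

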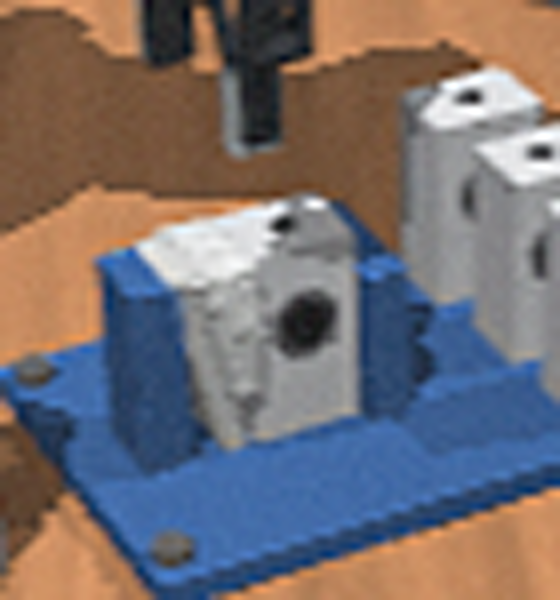

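Emit:
{"op": "play_rows", "data": {"deltas": [[0.3, 0, 0, 0, 0.3, 0, 4], [0, 0, 0, 0, 0, 0, 1], [0, 0, 0, 0, 0, 0, 0], [0, 0, 0, 0, 0, 0, 0], [0, 0, 0, 0, 0, 0, 0]], "newtons": 30}}

```text
t: 10.65
position: [0.4942, 0.2288, 0.1492]
tool_rot: [[-0.922, -0.387, -0.005], [-0.387, 0.922, -0.003], [0.006, -0.001, -1.0]]
wrist_force: [0.0, -0.1, -0.5]
gripper_width: 0.0001
```

Emit:
{"op": "play_rows", "data": {"deltas": [[0, 0, 1.5, 0, 0, 0, 0], [0, 0, 1.5, 0, 0, 0, 0], [0, 0, 1.5, 0, 0, 0, 0], [0, 0, 0.2, 0, 0, 0, 0], [0, 0, 0, 0, 0, 0, 0]]}}

```text
t: 11.15
position: [0.4939, 0.2287, 0.1024]
tool_rot: [[-0.922, -0.387, -0.005], [-0.387, 0.922, -0.004], [0.006, -0.001, -1.0]]
wrist_force: [0.0, 0.9, 1.3]
gripper_width: -0.0002
```

Run:
```python
from h import *
st()
```

```text
t 11.15 fix tcp [-10.3   0.2 102.4] rot err [0.07 0.36 0.02] F fix [-0.4 -0.8  1.3] M [ 0.04 -0.04 -0.07] w -0.2
```

Now find the contact height on the wedge's top in 0.5 mm steps, tilt first undone.

Emit:
{"op": "play_rows", "data": {"deltas": [[-0.2, 0, 0, 0, -0.35, 0, 0], [0, 0, 0.1, 0, 0, 0, 0], [0, 0, 0, 0, 0, 0, 0]]}}

```text
t: 11.45
position: [0.4961, 0.2296, 0.1019]
tool_rot: [[-0.922, -0.387, 0.001], [-0.387, 0.922, -0.001], [-0.001, -0.001, -1.0]]
wrist_force: [0.9, -0.3, 0.6]
gripper_width: 0.0001
```

Emit:
{"op": "play_rows", "data": {"deltas": [[0, 0, 0.05, 0, 0, 0, 0], [0, 0, 0, 0, 0, 0, 0]]}}

```text
t: 11.65
position: [0.4959, 0.2295, 0.101]
tool_rot: [[-0.922, -0.387, 0.001], [-0.387, 0.922, -0.001], [-0.001, -0.001, -1.0]]
wrist_force: [-0.1, 0.3, -0.2]
gripper_width: 0.0002
```

Emit:
{"op": "play_rows", "data": {"deltas": [[0, 0, 0.05, 0, 0, 0, 0], [0, 0, 0, 0, 0, 0, 0]]}}

```text
t: 11.85
position: [0.4958, 0.2295, 0.1004]
tool_rot: [[-0.922, -0.387, 0.001], [-0.387, 0.922, -0.001], [-0.0, -0.001, -1.0]]
wrist_force: [-0.5, -0.6, 0.5]
gripper_width: 0.0002
```

Emit:
{"op": "play_rows", "data": {"deltas": [[0, 0, 0.05, 0, 0, 0, 0], [0, 0, 0, 0, 0, 0, 0]]}}

```text
t: 12.05
position: [0.4959, 0.2295, 0.1]
tool_rot: [[-0.922, -0.387, 0.001], [-0.387, 0.922, -0.001], [-0.0, -0.001, -1.0]]
wrist_force: [0.4, 0.1, 0.9]
gripper_width: 0.0006
```

Emit:
{"op": "play_rows", "data": {"deltas": [[0, 0, 0.05, 0, 0, 0, 0], [0, 0, 0, 0, 0, 0, 0]]}}

```text
t: 12.25
position: [0.4959, 0.2295, 0.0999]
tool_rot: [[-0.922, -0.387, 0.001], [-0.387, 0.922, -0.001], [-0.001, -0.001, -1.0]]
wrist_force: [-2.8, -0.6, 11.4]
gripper_width: 0.0001
```

Emit:
{"op": "play_rows", "data": {"deltas": [[0, 0, 0.05, 0, 0, 0, 0], [0, 0, 0, 0, 0, 0, 0]]}}

```text
t: 12.45
position: [0.4959, 0.2295, 0.0999]
tool_rot: [[-0.922, -0.387, 0.001], [-0.387, 0.922, -0.001], [-0.001, -0.001, -1.0]]
wrist_force: [-5.7, -3.7, 20.4]
gripper_width: 0.0001
```

Emit:
{"op": "play_rows", "data": {"deltas": [[0, 0, 0.05, 0, 0, 0, 0], [0, 0, 0, 0, 0, 0, 0]]}}

```text
t: 12.65
position: [0.496, 0.2295, 0.0998]
tool_rot: [[-0.922, -0.387, 0.001], [-0.387, 0.922, -0.001], [-0.001, -0.001, -1.0]]
wrist_force: [-9.0, -4.3, 31.0]
gripper_width: -0.0001
```

Emit:
{"op": "play_rows", "data": {"deltas": [[0, 0, -0.5, 0, 0, 0, 0], [0, 0, -3, 0, 0, 0, 0], [0, 0, -4, 0, 0, 0, 0], [0, 0, -4, 0, 0, 0, 0], [0, 0, -4, 0, 0, 0, 0]]}}

```text
t: 13.15
position: [0.4955, 0.2295, 0.2551]
tool_rot: [[-0.922, -0.387, 0.001], [-0.387, 0.922, -0.001], [-0.0, -0.001, -1.0]]
wrist_force: [0.2, -0.4, 0.2]
gripper_width: 0.0001
```

Emit:
{"op": "play_rows", "data": {"deltas": [[-3, 3, -1, 0, 0, 0, 0], [-3, 3, -1, 0, 0, 0, 0], [-3, 3, 0, 0, 0, 0, 0], [0, 0, 0, 0, 0, 0, 0], [0, 0, 0, 0, 0, 0, 0]]}}

```text
t: 13.65
position: [0.5436, 0.3479, 0.2726]
tool_rot: [[-0.922, -0.388, -0.0], [-0.388, 0.922, -0.002], [0.001, -0.001, -1.0]]
wrist_force: [-0.1, -0.7, 0.3]
gripper_width: 0.0001
```

Run:
```python
from h import *
st()
s=get_image("side")[:,:,::-1];cv2.imwrite("pics/s5.png",crop(s,140,100,240,210,2.8))
```

```text
t 13.65 fix tcp [-102.3  -90.5  272.6] rot err [ 0.09  0.04 -0.04] F fix [0.4 0.6 0.3] M [-0.05  0.07  0.  ] w 0.1
```

View pics/s5.png

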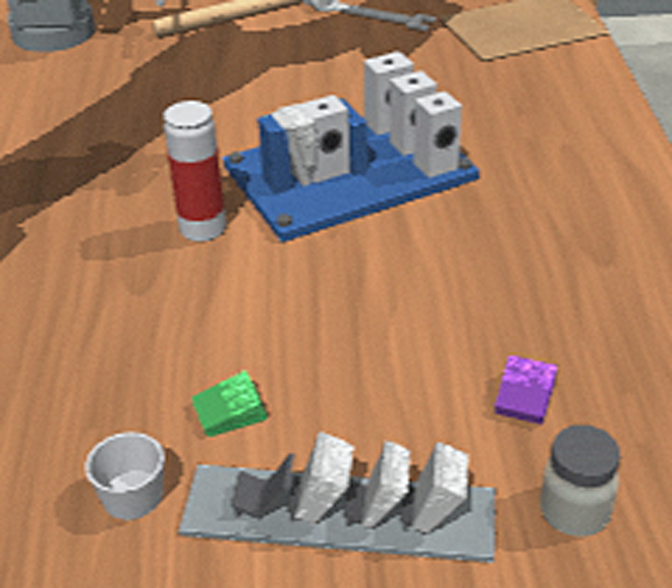

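The last picture shows the wedge flush in the gap at crop (297,140). The other three stand in their pockets at (325,480), (388,485) and (443,488), and the can, tin and jar are where they were.

```bash
python3 -c "
from rig import *
print(job_done())"
```

```text
the job is handed in; nothing more can be done
None
```

The right wedge is wedge25, and it is home in the gap with its top flush with the jaw. I handed the job in after about 14 s of robot time.

- **Finding it:** I did not try all four. The three spare blocks measured about 48, 42 and 40 mm long, so the 45 mm block, with its face at x -25, is the one in use. Measured directly, the gap came out at about 23.5 mm, between 22 and 25, so it did not settle the choice by itself. I picked wedge25 from its top thickness in the side picture. Its weight in the hand, about 2.6 N, agreed.
- **Fit:** The wedge went in without touching and then stopped hard about 1 mm above the height I predicted. The wrong neighbouring sizes would have stopped 12 mm off. I pressed it in, reaching a wrist force of about 61 N against the 120 N limit. After letting go, I touched its top with the closed fingers and found it at 99.9 mm, where the jaw top is 100. It did not move under 31 N.
- **Rest of the scene:** In the last picture the other three wedges stand in their pockets, untouched, and the spray can, tin and jar have not moved. The robot was clear of everything when I handed in.

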